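# Find the full soap tin by weight and shut it in the flip-top bin

## Task

One of the three matching steel tins still holds a full cake of laundry soap; the other two are as good as empty. Lift them to feel which is the heavy one, set that one down gently and upright inside the clear flip-top bin, and push the bin's lid shut until it clicks past its catch and is fully home. Leave the two light tins standing upright on the ledge and don't knock the other things about.

Things in the scene. Friction and masses are not known exactly. Their poses are not given: they have to be found in the camera images.
- tin_a: sealed round steel tin with copper-coloured bands, 60 mm diameter, 90 mm tall, standing upright; origin at the centre of its underside. The three tins look exactly alike; one weighs about 0.5 to 0.65 kg, the other two about 0.15 to 0.2 kg
- tin_b: sealed round steel tin with copper-coloured bands, 60 mm diameter, 90 mm tall, standing upright; origin at the centre of its underside. The three tins look exactly alike; one weighs about 0.5 to 0.65 kg, the other two about 0.15 to 0.2 kg
- tin_c: sealed round steel tin with copper-coloured bands, 60 mm diameter, 90 mm tall, standing upright; origin at the centre of its underside. The three tins look exactly alike; one weighs about 0.5 to 0.65 kg, the other two about 0.15 to 0.2 kg
- bin: fixed clear acrylic open-topped bin, 130 mm (its x) by 170 mm (its y) by 105 mm tall, walls 4 mm, inner floor 4 mm above the ledge; origin at the centre of its underside, x towards the hinge side, away from the robot; its yaw varies by up to about 15 degrees
- lid (a joint): angle of the white flip-top lid in rad: 0 fully shut, about 1.6 upright, starts open at 1.7 to 1.9 leaning away from the robot; a stiff hinge holds it at any angle. A sprung catch at the front holds it up at about 0.1 rad until it is pressed past with about 5 N at its front edge, to a firm stop at 0
- lid_hinge (a point): point on the lid's hinge axis at its middle, on the bin's far rim: 65 mm along the bin's +x, 105 mm above the ledge; the axis runs along the bin's y
- lid_edge (a point): outer face of the lid at the middle of its free edge, 146 mm from the hinge axis; shut, it is at the robot's side of the bin, 114 mm above the ledge. The lid is 176 mm wide and 8 mm thick, its outer face 9 mm off the hinge axis; a black tongue 44 mm wide hangs 25 mm below the free edge on the inner side
- jug: small stainless milk jug, 80 mm wide, 100 mm tall; bystander; origin centre of underside
- softener: blue bottle, 68 mm diameter, 190 mm tall; bystander; origin centre of underside
- mug: blue mug, 80 mm diameter, 90 mm tall; bystander; origin centre of underside
Mind the look-alikes: they are no part of the job. Leave any green or yellow look-alike of the tin_c alone.

How it is judged (in metres and radians):
On the way, in this order (a step that is already met when the one before it is completed fails the run):
1. the heavy tin stands released and upright inside the bin (((x of tin_a in the frame of bin between -0.065 and 0.065 m and y of tin_a in the frame of bin between -0.085 and 0.085 m and z of tin_a in the frame of bin below 0.012 m and angle between tin_a's own z axis and vertical below 0.12 rad and contact force between tin_a and bin above 3.6 N and contact force between the fingers and tin_a below 0.2 N) or (x of tin_b in the frame of bin between -0.065 and 0.065 m and y of tin_b in the frame of bin between -0.085 and 0.085 m and z of tin_b in the frame of bin below 0.012 m and angle between tin_b's own z axis and vertical below 0.12 rad and contact force between tin_b and bin above 3.6 N and contact force between the fingers and tin_b below 0.2 N) or (x of tin_c in the frame of bin between -0.065 and 0.065 m and y of tin_c in the frame of bin between -0.085 and 0.085 m and z of tin_c in the frame of bin below 0.012 m and angle between tin_c's own z axis and vertical below 0.12 rad and contact force between tin_c and bin above 3.6 N and contact force between the fingers and tin_c below 0.2 N))), for 0.2 s.
2. the lid is pressed shut past its catch (value of joint lid below 0.03 rad), for 0.2 s.
At the end, for the whole second after the job is handed in: The heavy tin stands upright (within 0.12 rad) on the bin's floor at rest; the lid is shut past its catch (below 0.03 rad); the two light tins stand upright (within 0.1 rad) at rest on the ledge, outside the bin (((x of tin_a in the frame of bin between -0.065 and 0.065 m and y of tin_a in the frame of bin between -0.085 and 0.085 m and z of tin_a in the frame of bin below 0.012 m and angle between tin_a's own z axis and vertical below 0.12 rad and contact force between tin_a and bin above 3.6 N and contact force between the fingers and tin_a below 0.2 N and linear speed of each of tin_a, tin_b, tin_c below 0.03 m/s and height (world z) of each of tin_b, tin_c below 0.006 m and angle between each of tin_b, tin_c's own z axis and vertical below 0.1 rad and horizontal distance between each of tin_b, tin_c and bin above 0.09 m) or (x of tin_b in the frame of bin between -0.065 and 0.065 m and y of tin_b in the frame of bin between -0.085 and 0.085 m and z of tin_b in the frame of bin below 0.012 m and angle between tin_b's own z axis and vertical below 0.12 rad and contact force between tin_b and bin above 3.6 N and contact force between the fingers and tin_b below 0.2 N and linear speed of each of tin_b, tin_a, tin_c below 0.03 m/s and height (world z) of each of tin_a, tin_c below 0.006 m and angle between each of tin_a, tin_c's own z axis and vertical below 0.1 rad and horizontal distance between each of tin_a, tin_c and bin above 0.09 m) or (x of tin_c in the frame of bin between -0.065 and 0.065 m and y of tin_c in the frame of bin between -0.085 and 0.085 m and z of tin_c in the frame of bin below 0.012 m and angle between tin_c's own z axis and vertical below 0.12 rad and contact force between tin_c and bin above 3.6 N and contact force between the fingers and tin_c below 0.2 N and linear speed of each of tin_c, tin_a, tin_b below 0.03 m/s and height (world z) of each of tin_a, tin_b below 0.006 m and angle between each of tin_a, tin_b's own z axis and vertical below 0.1 rad and horizontal distance between each of tin_a, tin_b and bin above 0.09 m)) and value of joint lid below 0.03 rad); the robot touches nothing.
It fails at once if a bystander is shifted by more than 30 mm (distance of any of jug, softener, mug from where it was at the start of the episode above 0.03 m).
It fails at once if a tin is rammed into the bin (over 60 N) (contact force between any of tin_a, tin_b, tin_c and bin above 60 N).
It fails at once if a tin is let fall into the bin (from more than about 10 mm) ((horizontal distance between tin_a and bin below 0.09 m and contact force between the fingers and tin_a below 0.2 N and linear speed of tin_a above 0.45 m/s) or (horizontal distance between tin_b and bin below 0.09 m and contact force between the fingers and tin_b below 0.2 N and linear speed of tin_b above 0.45 m/s) or (horizontal distance between tin_c and bin below 0.09 m and contact force between the fingers and tin_c below 0.2 N and linear speed of tin_c above 0.45 m/s)).
It fails at once if a tin is tipped over (angle between any of tin_a, tin_b, tin_c's own z axis and vertical above 0.9 rad).
It also fails if it takes over 72 s, if anything falls off the work surface, if the arm or the gripper's body presses on something with over 40 N, if the wrist force passes 120 N, or if a joint passes its speed limit or range.

## Robot

A 6-joint arm with a two-finger parallel gripper is mounted at the origin on the work surface. World frame = base frame: x ahead of the robot, y to its left, z up, the work surface at z = 0. Lengths are in mm, angles in rad, forces in N, time in s.
With the tool pointing down it reaches from about 300 to 775 mm from the base axis. Payload 14.6 kg.
Tool frame: the origin (TCP) lies midway between the tips of the shut fingers; the grasp point (between the pads) lies 19 mm behind it; y points along the fingers, z is the direction in which the jaws open and shut, and the axes are right-handed (so a half turn about y gives the same grasp; the last joint's range is limited). The gripper opens to 94 mm and grips with 3 to 60 N. Pads are 16 mm wide; open, the fingers measure 119 mm over their backs; the gripper's body (75 mm by 177 mm) begins 78 mm behind the grasp point.
Start: joints at [-1.32, 0.3, 1.521, -0, 1.321, -0.067], TCP at [171.855, -522.451, 205.446] pointing down, gripper open.
Joint ranges: [-3.03, 3.03], [-0.79, 2.21], [0.23, 2.52], [-1.04, 4.18], [0, 3.07], [-2.55, 2.55]. Speed limits (rad/s): [2.22, 2.22, 2.57, 3.14, 3.14, 3.14].

## Interface

Orientations are given as [roll, pitch, yaw] about the fixed x, y, z axes, in that order (R = Rz(yaw) Ry(pitch) Rx(roll)).
In Python, from cell import manip gives the robot as it stands.
- The arm moves only by the tool play_rows, never from a script. Its argument "series" is a list of rows, each a list of 3 entries, a list of its own where there are three numbers: the shift along the tool's x, y, z in m, then the turn about the tool's y in rad, then the closure, from 0 (fully open) to 1 (shut). In form: [[[dx, dy, dz], twist, grip], ...]. A call has 1 to 20 rows; each row is the pose to reach, as a shift and turn from the pose measured when the call began, along the tool's axes at that moment; what a row does not reach only later rows make up. A row lasts 1/10 s, in which the tool goes at most 50 mm and 8.59 degrees, less where a joint would pass 70% of its speed; a pose out of reach is approached as far as the arm can. A call with a gripper value outside its range is refused whole. The fingers move at their own pace and stop on an object; "squeeze" is the grip in N (left out, the last holds). Time passes only in rows, so rows that repeat a pose let the fingers close. It gives the time, the measured TCP pose, the force and the opening at its end, in the units of the state.
- manip.read_state(): the state, without advancing time (a new reading comes with each control period).
- manip.camera(name): name is "side" or "top" or "wrist"; returns the picture (420x560x3 uint8, red, green, blue); there is no depth.
- manip.camera_params(name): a dict with "K" (3x3 intrinsics, pixels), "dist_coeffs" ([k1, k2, p1, p2, k3] as OpenCV has them; the pictures are not rectified), "rvec" (rotation vector, rad) and "tvec" (3), from world to camera coordinates, as OpenCV has them. Camera axes: x right, y down, z forward; pixel columns grow to the right and rows downward; lengths in mm; the calibration is good to about 2 mm. A picture is of the moment at which its call begins: read the wrist's pose just before it. camera_params takes no time and is no camera call; for the wrist camera it gives the pose at the moment of the call.
- manip.sign_off(): hands the job in, once; it reports no verdict.
The state is a dict: "clock": time; "joints": joint angles; "qd": joint speeds; "effort": joint torques, N m; "eef_pos": TCP position; "eef_rot": TCP orientation; "wrist_force": force on the tool from outside, world axes, zero at the start; "moment": the same for the moment, N m; "finger_gap": finger opening in mm.
Only numpy, scipy, OpenCV 4.12 (cv2) and the standard library are available. Lean on these libraries where they do the work, as an engineer would, in place of code of your own. Each camera call takes 0.05 s, during which the arm holds its last target. There are 200 camera calls.

## Working session

There is one attempt and no reset: what is moved stays moved. The work goes in short steps, Python scripts to look and compute and a tool call to move; the robot and the scene stay as the last step left them, time stands still between calls to the robot, and variables do not carry over. Pictures are saved under pics/ and viewed, about 8 in all and at most 12, crops included, and the job is handed in when it is done.

Besides the shell and the picture viewer there is one more tool, called after "Call:" as name([rows], argument=value, ...), one row to a line, values as JSON. play_rows: Moves the arm, as the interface text tells. Its arguments: {"type":"object","properties":{"series":{"type":"array","items":{"type":"array"}},"squeeze":{"type":"number"}},"required":["series"]}

```bash
mkdir -p pics
cat > h.py <<'E'
import numpy as np, cv2
from cell import manip
def cam(n):
    p=manip.camera_params(n); R=cv2.Rodrigues(np.array(p['rvec'],float))[0]
    return np.array(p['K'],float),np.array(p['dist_coeffs'],float),R,np.array(p['tvec'],float).ravel()
def ray(n,uv,c=None):
    K,d,R,t=c or cam(n)
    q=cv2.undistortPoints(np.array([[uv]],float),K,d)[0,0]
    return -R.T@t, R.T@np.array([q[0],q[1],1])
def onz(n,uv,z,c=None):
    o,v=ray(n,uv,c); return o+v*(z-o[2])/v[2]
def proj(n,P,c=None):
    K,d,R,t=c or cam(n)
    return cv2.projectPoints(np.array(P,float).reshape(-1,1,3),cv2.Rodrigues(R)[0],t,K,d)[0].reshape(-1,2)
def snap(n,f):
    im=manip.camera(n)[:,:,::-1].copy(); cv2.imwrite(f'pics/{f}.png',im); return im
E
python3 - <<'E'
from h import *
print(manip.read_state())
for n in('top','side'):
    snap(n,n+'0'); c=cam(n); print(n,-c[2].T@c[3])
E
```

```text
{'clock': 0.0, 'joints': array([-1.31959425e+00,  3.00493646e-01,  1.52160352e+00, -6.17947131e-06,
        1.32069976e+00, -6.65685249e-02]), 'qd': array([-0.0009521 ,  0.00131789, -0.00111153,  0.00037677, -0.00172606,
       -0.00135546]), 'effort': array([ 9.25650675e-04, -5.31807804e+01, -3.52735877e+01,  7.08749355e-02,
        2.44231615e-02, -1.06952771e-04]), 'eef_pos': array([ 171.79135454, -522.19487284,  204.864475  ]), 'eef_rot': array([-1.57199832e+00,  7.41348763e-05, -2.82382057e+00]), 'wrist_force': array([-0.72242756, -0.86059488,  0.36903766]), 'moment': array([-0.02578135, -0.01848566, -0.06426577]), 'finger_gap': 93.69861248880997}
top [ 406.4473743    12.58171433 1325.35470207]
side [ 243.45322368 1056.19665533 1033.39792212]
```

View pics/top0.png

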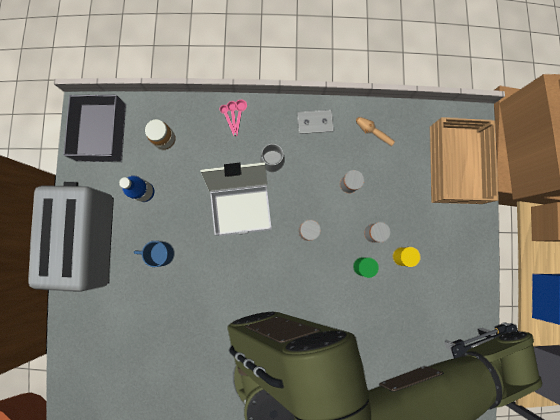

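View pics/side0.png

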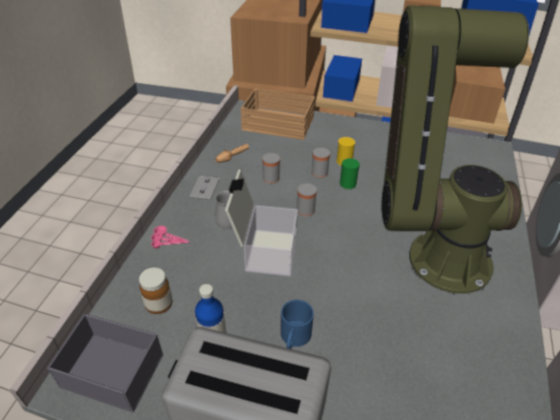

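The steel tins have their tops at (310,230), (353,181) and (379,232) in the top view. Things they could be mistaken for are the green tin (367,267), the yellow tin (408,257) and the steel jug (272,156). The bin is at about (242,210), and the lid leans away with its tongue at (232,169).

Run:
```python
from h import *
im=cv2.imread('pics/top0.png'); 
c=cam('top')
hsv=cv2.cvtColor(im,cv2.COLOR_BGR2HSV)
m=((hsv[...,1]<30)&(hsv[...,2]>115)).astype(np.uint8)*255
cs,_=cv2.findContours(m[130:300,190:440],cv2.RETR_EXTERNAL,cv2.CHAIN_APPROX_NONE)
for k in cs:
    if cv2.contourArea(k)>120:
        k=k+[190,130]; (x,y),r=cv2.minEnclosingCircle(k); print('blob',x,y,r,cv2.contourArea(k),onz('top',(x,y),90,c).round(0), cv2.boxPoints(cv2.minAreaRect(k)).round(0).tolist())
crop=cv2.resize(im[140:285,190:430],None,fx=3.2,fy=3.2,interpolation=cv2.INTER_CUBIC)
cv2.imwrite('pics/crop.png',crop)
```

```text
blob 314.5 214.5 150.46771240234375 41122.0 [ 514. -114.   90.] [[190.0, 299.0], [190.0, 130.0], [439.0, 130.0], [439.0, 299.0]]
```

View pics/crop.png

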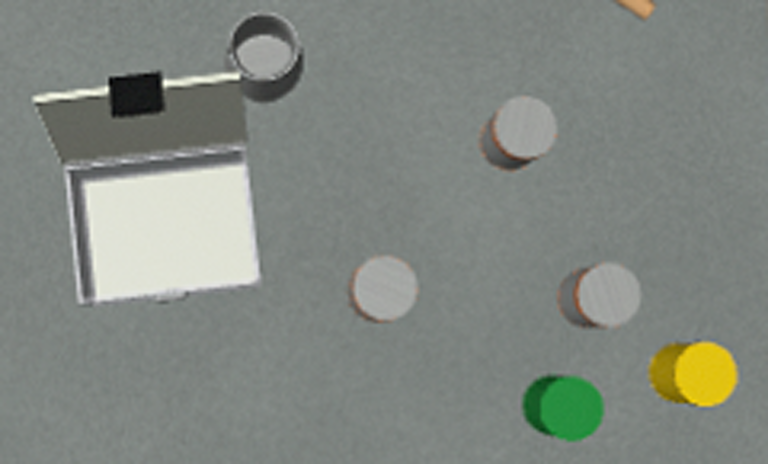

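The crop confirms three plain steel tins with copper showing below the tops, at crop pixels (384,288), (525,127) and (609,295). The bin's rim corners are at about (80,302), (260,282), (243,150) and (66,166).

Run:
```python
from h import *
c=cam('top'); f=lambda u,v:(u/3.2+190-.35,v/3.2+140-.35)
for n,p in dict(A=(384,288),B=(525,127),C=(609,295)).items():
    P=onz('top',f(*p),90,c);Q=onz('top',f(p[0]+32,p[1]),90,c); print(n,P.round(0),'r',np.linalg.norm(P-Q).round(1))
for n,p in dict(green=(570,408),yel=(705,374),jug=(265,47)).items(): print(n,onz('top',f(*p),90,c).round(0))
R=[onz('top',f(*p),105,c) for p in((80,302),(260,282),(243,150),(66,166))]
print(np.round(R), [np.linalg.norm(R[i]-R[i-1]).round(0) for i in range(4)])
ctr=np.mean(R,0); a=R[0]-R[1]; b=R[3]-R[0]; print('bin',ctr.round(),'yaw y-edge',np.arctan2(-a[0],a[1]))
print('tongue',[onz('top',f(135,95),z,c).round() for z in(220,250)])
s=manip.read_state(); print(s['eef_rot'],cv2.Rodrigues(cam('wrist')[2])[0].ravel())
from scipy.spatial.transform import Rotation as Ro
T=Ro.from_euler('xyz',s['eef_rot']).as_matrix(); print(T.round(3))
```

```text
A [ 467. -100.   90.] r 30.2
B [ 625. -232.   90.] r 31.0
C [ 466. -314.   90.] r 31.0
green [ 358. -277.   90.]
yel [ 393. -408.   90.]
jug [695.  18.  90.]
[[446. 184. 105.]
 [469.  17. 105.]
 [593.  36. 105.]
 [573. 202. 105.]] [np.float64(128.0), np.float64(168.0), np.float64(125.0), np.float64(167.0)]
bin [520. 110. 105.] yaw y-edge 0.1367163041343183
tongue [array([620., 127., 220.]), array([614., 124., 250.])]
[-1.57181238e+00  3.42250908e-05 -2.82378969e+00] [-2.3613065   1.70853662  0.23263708]
[[-0.95  -0.     0.312]
 [-0.312  0.001 -0.95 ]
 [-0.    -1.    -0.001]]
```

```bash
cat >> h.py <<'E'
from scipy.spatial.transform import Rotation as Ro
def plan(xyz,jaw=None):
    """shift (m, tool axes) and twist to bring TCP to xyz mm with jaw axis along world angle jaw (mod pi)"""
    s=manip.read_state(); T=Ro.from_euler('xyz',s['eef_rot']).as_matrix()
    d=T.T@(np.array(xyz)-s['eef_pos'])/1000; tw=0
    if jaw is not None:
        b=T.T@np.array([np.cos(jaw),np.sin(jaw),0]); tw=np.arctan2(b[0],b[2]); tw=(tw+np.pi/2)%np.pi-np.pi/2
    print('shift',d.round(4),'twist',round(tw,3),'joints',s['joints'].round(2),'F',s['wrist_force'].round(2),'pos',s['eef_pos'].round(1),'gap',round(s['finger_gap'],1),'t',s['clock'])
E
python3 -c "
from h import *
plan((466,-314,45)); plan((466,-314,200))"
```

```text
shift [-0.3446  0.1601 -0.1057] twist 0 joints [-1.32  0.3   1.52 -0.    1.32 -0.07] F [ 1.04 -0.23 -0.48] pos [ 171.8 -522.2  205. ] gap 94.0 t 0.1
shift [-0.3446  0.0051 -0.1059] twist 0 joints [-1.32  0.3   1.52 -0.    1.32 -0.07] F [ 1.04 -0.23 -0.48] pos [ 171.8 -522.2  205. ] gap 94.0 t 0.1
```

Call:
play_rows([
  [[-0.04,0,-0.012],0,0],
  [[-0.08,0,-0.024],0,0],
  [[-0.12,0,-0.036],0,0],
  [[-0.16,0,-0.048],0,0],
  [[-0.2,0,-0.06],0,0],
  [[-0.24,0,-0.073],0,0],
  [[-0.28,0,-0.085],0,0],
  [[-0.32,0,-0.098],0,0],
  [[-0.345,0,-0.106],0,0],
  [[-0.345,0,-0.106],0,0],
  [[-0.345,0,-0.106],0,0],
])

```text
clock: 1.2
eef_pos: [466.2, -313.6, 204.7]
eef_rot: [-1.572, -0.001, -2.823]
wrist_force: [-0.5, -0.2, 0.0]
finger_gap: 93.8
```

Run:
```python
from h import *
plan((466,-314,45))
c=cam('wrist'); im=snap('wrist','w1'); print(proj('wrist',[(466,-314,90),(466,-314,0),(358,-277,90)],c).round())
```

```text
shift [0.0002 0.1597 0.0006] twist 0 joints [-0.66  0.33  1.49  0.    1.33  0.59] F [-0.46 -0.21  0.04] pos [ 466.2 -313.6  204.7] gap 93.8 t 1.2
[[281. 207.]
 [281. 189.]
 [218. 287.]]
```

View pics/w1.png

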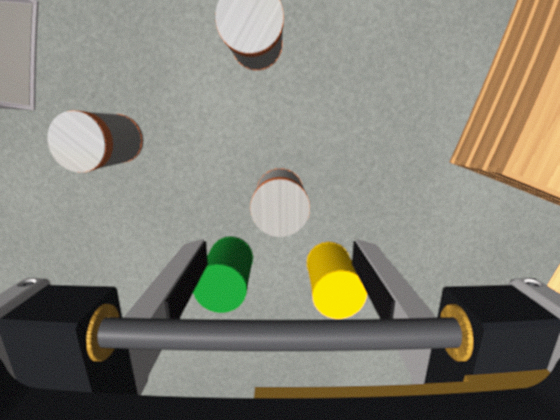

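The wrist view shows tin C's top at (280,207), and I predicted (281,207), so I'll descend.

Call:
play_rows([
  [[0,0.03,0],0,0],
  [[0,0.06,0],0,0],
  [[0,0.09,0],0,0],
  [[0,0.12,0],0,0],
  [[0,0.145,0],0,0],
  [[0,0.16,0],0,0],
  [[0,0.16,0],0,0],
  [[0,0.16,0],0,1],
  [[0,0.16,0],0,1],
  [[0,0.16,0],0,1],
  [[0,0.16,0],0,1],
  [[0,0.16,0],0,1],
  [[0,0.16,0],0,1],
  [[0,0.16,0],0,1],
], squeeze=25)

```text
clock: 2.65
eef_pos: [465.8, -313.9, 45.3]
eef_rot: [-1.572, -0.0, -2.824]
wrist_force: [-1.7, 2.7, 5.1]
finger_gap: 60.3
```

Call:
play_rows([
  [[0,-0.01,0],0,1],
  [[0,-0.02,0],0,1],
  [[0,-0.03,0],0,1],
  [[0,-0.03,0],0,1],
  [[0,-0.03,0],0,1],
  [[0,-0.03,0],0,1],
  [[0,-0.03,0],0,1],
])

```text
clock: 3.35
eef_pos: [465.7, -313.7, 74.9]
eef_rot: [-1.573, -0.001, -2.824]
wrist_force: [0.1, 0.3, -5.5]
finger_gap: 60.5
```

Call:
play_rows([
  [[0,-0.04,0],0,1],
  [[0,-0.08,0],0,1],
  [[0,-0.12,0],0,1],
  [[0,-0.14,0],0,1],
  [[0,-0.14,0],0,1],
  [[0,-0.14,0],0,1],
  [[0,-0.14,0],0,1],
])

```text
clock: 4.05
eef_pos: [465.3, -313.5, 212.8]
eef_rot: [-1.575, -0.002, -2.824]
wrist_force: [-0.5, 0.9, -6.2]
finger_gap: 60.4
```

Run:
```python
from h import *
y=.137; x=np.array([np.cos(y),np.sin(y)]); b=np.array([520,110])-10*x
print(b); plan((*b,215),y+np.pi/2)
snap('side','s1')
# softly refine bin using side view corners
c=cam('side'); X=x; Y=np.array([-x[1],x[0]])
for n in('side','top'): print(n,[proj(n,[[*(np.array([520,110])+i*65*X+j*85*Y),105]])[0].round().tolist() for i,j in((-1,1),(-1,-1),(1,-1),(1,1))])
```

```text
[510.09369831 108.63428157]
shift [-0.1745 -0.0009 -0.387 ] twist 0.181 joints [-0.66  0.32  1.47  0.    1.35  0.59] F [-0.51  0.85 -6.23] pos [ 465.3 -313.5  212.8] gap 60.4 t 4.05
side [[290.0, 250.0], [297.0, 209.0], [254.0, 205.0], [243.0, 245.0]]
top [[214.0, 235.0], [271.0, 229.0], [266.0, 185.0], [210.0, 192.0]]
```

View pics/s1.png

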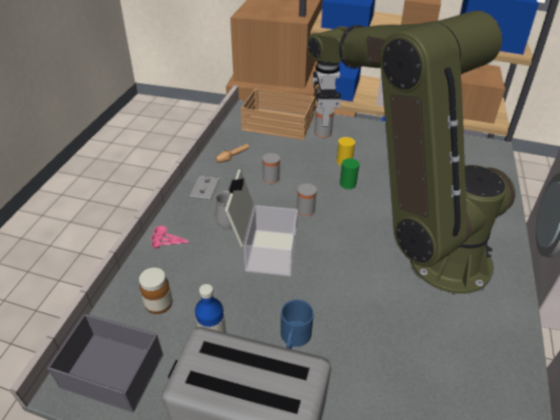

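The tin weighs about 6 N, so tin C is the heavy one. The bin's projected corners also agree with both views. Next I'll carry it over the bin.

Call:
play_rows([
  [[-0.014,0,-0.032],0.06,1],
  [[-0.03,0,-0.068],0.12,1],
  [[-0.046,0,-0.104],0.181,1],
  [[-0.062,0,-0.14],0.181,1],
  [[-0.078,0,-0.176],0.181,1],
  [[-0.096,0,-0.214],0.181,1],
  [[-0.113,0,-0.252],0.181,1],
  [[-0.13,0,-0.29],0.181,1],
  [[-0.146,0,-0.326],0.181,1],
  [[-0.16,0,-0.356],0.181,1],
  [[-0.17,0,-0.377],0.181,1],
  [[-0.1745,0,-0.387],0.181,1],
  [[-0.1745,0,-0.387],0.181,1],
  [[-0.1745,0,-0.387],0.181,1],
  [[-0.1745,0,-0.387],0.181,1],
])

```text
clock: 5.6
eef_pos: [510.2, 107.4, 214.1]
eef_rot: [-1.575, -0.003, -3.006]
wrist_force: [-0.1, -0.0, -5.2]
finger_gap: 60.7
```

Run:
```python
from h import *
plan((510,108.6,51),.137+np.pi/2)
a=snap('wrist','w2'); b=snap('side','s2')
b=cv2.resize(b[110:320,150:430],(560,420)); cv2.imwrite('pics/ws2.png',cv2.resize(np.vstack([a,b]),(448,600)) if 0 else cv2.resize(np.hstack([a,b]),(800,300)))
```

```text
shift [-0.0005  0.1631 -0.0006] twist -0.002 joints [0.14 0.23 1.59 0.   1.33 1.57] F [-0.07 -0.02 -5.23] pos [510.2 107.4 214.1] gap 60.7 t 5.6
```

View pics/ws2.png

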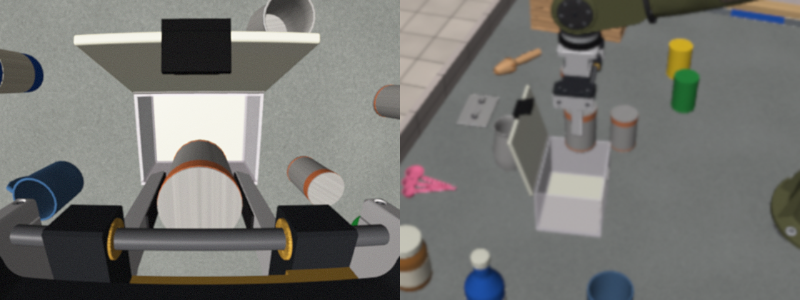

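The bin is centred on the held tin (columns 138–262 around 200), with clearance to the lid. I'll lower it gently.

Call:
play_rows([
  [[0,0.025,0],0,1],
  [[0,0.05,0],0,1],
  [[0,0.075,0],0,1],
  [[0,0.1,0],0,1],
  [[0,0.12,0],0,1],
  [[0,0.138,0],0,1],
  [[0,0.15,0],0,1],
  [[0,0.158,0],0,1],
  [[0,0.158,0],0,1],
  [[0,0.158,0],0,1],
])

```text
clock: 6.7
eef_pos: [510.1, 108.1, 56.9]
eef_rot: [-1.575, -0.002, -3.006]
wrist_force: [0.9, 0.4, -4.4]
finger_gap: 60.7
```

Call:
play_rows([
  [[0,0.001,0],0,1],
  [[0,0.002,0],0,1],
  [[0,0.003,0],0,1],
  [[0,0.004,0],0,1],
  [[0,0.0045,0],0,1],
  [[0,0.0045,0],0,1],
  [[0,0.0045,0],0,1],
])

```text
clock: 7.4
eef_pos: [510.1, 108.1, 52.4]
eef_rot: [-1.575, -0.002, -3.006]
wrist_force: [-0.5, -0.1, -5.0]
finger_gap: 61.0
```

Call:
play_rows([
  [[0,0.001,0],0,1],
  [[0,0.001,0],0,1],
  [[0,0.002,0],0,1],
  [[0,0.002,0],0,1],
  [[0,0.0025,0],0,1],
  [[0,0.0025,0],0,1],
])

```text
clock: 8.0
eef_pos: [510.0, 108.1, 49.8]
eef_rot: [-1.575, -0.002, -3.006]
wrist_force: [-0.7, 0.1, -4.8]
finger_gap: 60.7
```

Call:
play_rows([
  [[0,0.001,0],0,1],
  [[0,0.001,0],0,1],
  [[0,0.0015,0],0,1],
  [[0,0.0015,0],0,1],
])

```text
clock: 8.4
eef_pos: [510.3, 108.2, 49.6]
eef_rot: [-1.575, -0.001, -3.006]
wrist_force: [-6.2, -1.6, 11.5]
finger_gap: 60.6
```

The force turned positive at TCP z 49.6, which means the tin is on the bin floor. I'll release it and rise.

Call:
play_rows([
  [[0,0,0],0,0.7],
  [[0,0,0],0,0.5],
  [[0,0,0],0,0.2],
  [[0,0,0],0,0],
  [[0,0,0],0,0],
  [[0,0,0],0,0],
  [[0,-0.02,0],0,0],
  [[0,-0.05,0],0,0],
  [[0,-0.09,0],0,0],
  [[0,-0.13,0],0,0],
  [[0,-0.16,0],0,0],
  [[0,-0.18,0],0,0],
  [[0,-0.18,0],0,0],
])

```text
clock: 9.7
eef_pos: [511.6, 107.7, 232.3]
eef_rot: [-1.575, 0.003, -3.006]
wrist_force: [0.3, 0.1, -1.1]
finger_gap: 94.0
```

Run:
```python
from h import *
plan((510,108.6,51),.137+np.pi/2)
a=snap('wrist','w3'); b=snap('side','s3')
b=cv2.resize(b[110:320,150:430],(560,420)); cv2.imwrite('pics/ws3.png',cv2.resize(np.hstack([a,b]),(800,300)))
```

```text
shift [ 0.0021  0.1813 -0.0004] twist -0.002 joints [0.14 0.22 1.56 0.   1.36 1.57] F [ 0.33  0.14 -1.09] pos [511.6 107.7 232.3] gap 94.0 t 9.7
```

View pics/ws3.png

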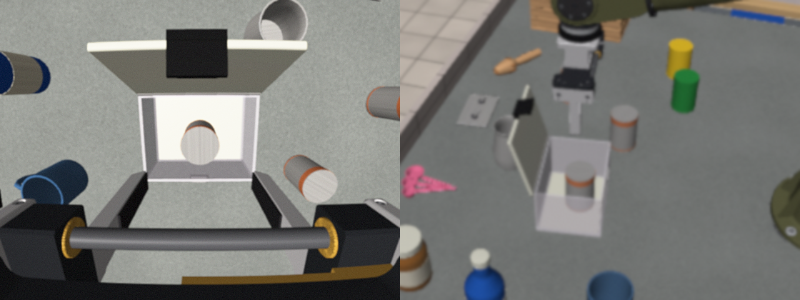

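The wrist and side views show the heavy tin upright and centred in the bin, with the fingers clear. Next I'll go over the open lid with shut fingers and drop behind it on the left, away from the jug.

Call:
play_rows([
  [[0,-0.035,0],0,1],
  [[0,-0.07,0],0,1],
  [[0,-0.07,-0.01],0,1],
  [[0,-0.07,-0.02],0,1],
  [[0,-0.07,-0.02],0,1],
  [[-0.03,-0.07,-0.02],0,1],
  [[-0.06,-0.07,-0.02],0,1],
  [[-0.09,-0.07,-0.02],0,1],
  [[-0.12,-0.07,-0.02],0,1],
  [[-0.15,-0.07,-0.02],0,1],
  [[-0.16,-0.07,-0.02],0,1],
  [[-0.16,-0.07,-0.02],0,1],
  [[-0.16,-0.07,-0.02],0,1],
])

```text
clock: 11.1
eef_pos: [666.0, 148.7, 297.2]
eef_rot: [-1.575, -0.004, -3.006]
wrist_force: [0.9, 0.1, -0.5]
finger_gap: 0.7
```

```bash
cat >> h.py <<'E'
def arc(ths,r):
    x=np.array([np.cos(.137),np.sin(.137)]);Y=np.array([-x[1],x[0]])
    s=manip.read_state(); T=Ro.from_euler('xyz',s['eef_rot']).as_matrix()
    q=s['eef_pos'][:2]-[520,110]; print('bin xy',q@x,q@Y,'z',s['eef_pos'][2],'F',s['wrist_force'].round(1))
    for t in ths:
        bx=65-r*np.cos(t)+9*np.sin(t)+8; z=105+r*np.sin(t)+9*np.cos(t)
        P=np.array([*([520,110]+bx*x+20*Y),z]); print(t,(bx.round(),z.round()),(T.T@(P-s['eef_pos'])/1000).round(3))
E
python3 - <<'E'
from h import *
arc([1.9,1.7,1.57,1.4,1.2,1,.8,.6,.4,.3,.2,.1,0],120)
a=snap('wrist','w4'); b=snap('side','s4')
b=cv2.resize(b[110:320,150:430],(560,420)); cv2.imwrite('pics/ws4.png',cv2.resize(np.hstack([a,b]),(800,300)))
E
```

```text
bin xy 149.93439911085002 18.354768335744183 z 297.24336601358624 F [ 0.9  0.1 -0.5]
1.9 (np.float64(120.0), np.float64(216.0)) [ 0.029  0.082 -0.001]
1.7 (np.float64(97.0), np.float64(223.0)) [ 0.052  0.075 -0.001]
1.57 (np.float64(82.0), np.float64(225.0)) [ 0.068  0.073 -0.001]
1.4 (np.float64(61.0), np.float64(225.0)) [ 0.088  0.073 -0.001]
1.2 (np.float64(38.0), np.float64(220.0)) [ 0.112  0.078 -0.001]
1 (np.float64(16.0), np.float64(211.0)) [ 0.134  0.087 -0.001]
0.8 (np.float64(-4.0), np.float64(197.0)) [ 0.154  0.1   -0.001]
0.6 (np.float64(-21.0), np.float64(180.0)) [ 0.17   0.118 -0.001]
0.4 (np.float64(-34.0), np.float64(160.0)) [ 0.183  0.138 -0.001]
0.3 (np.float64(-39.0), np.float64(149.0)) [ 0.188  0.149 -0.001]
0.2 (np.float64(-43.0), np.float64(138.0)) [ 0.192  0.16  -0.001]
0.1 (np.float64(-46.0), np.float64(126.0)) [ 0.195  0.172 -0.001]
0 (np.float64(-47.0), np.float64(114.0)) [ 0.196  0.184 -0.001]
```

View pics/ws4.png

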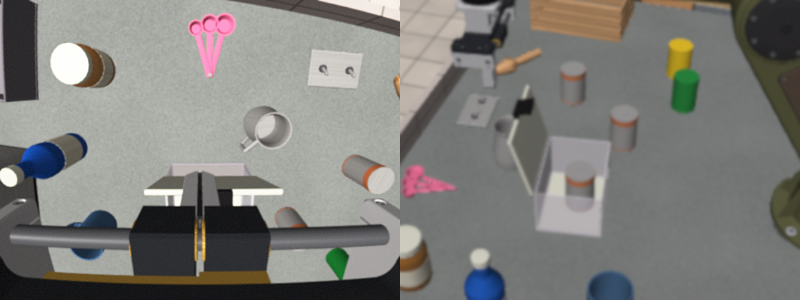

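The tip is at bin x 150, behind the lid's edge, and the jug is clear. Next it goes down, then pulls the lid over along the arc.

Call:
play_rows([
  [[0,0.03,0],0,1],
  [[0,0.06,0],0,1],
  [[0,0.078,0],0,1],
  [[0,0.078,0],0,1],
  [[0.015,0.078,0],0,1],
  [[0.03,0.077,0],0,1],
  [[0.042,0.076,0],0,1],
  [[0.055,0.074,0],0,1],
  [[0.068,0.073,0],0,1],
  [[0.08,0.073,0],0,1],
  [[0.09,0.073,0],0,1],
  [[0.102,0.075,0],0,1],
  [[0.112,0.078,0],0,1],
  [[0.123,0.082,0],0,1],
  [[0.134,0.087,0],0,1],
  [[0.144,0.093,0],0,1],
  [[0.144,0.093,0],0,1],
])

```text
clock: 12.9
eef_pos: [522.4, 129.5, 207.2]
eef_rot: [-1.575, -0.001, -3.006]
wrist_force: [-0.2, 0.6, 0.8]
finger_gap: 0.5
```

Run:
```python
from h import *
arc([.8,.6,.4,.3,.2,.1,0],120)
b=snap('side','s5')
cv2.imwrite('pics/ws5.png',cv2.resize(b[110:290,180:420],(640,480)))
```

```text
bin xy 5.001480065723134 18.968362644079896 z 207.19499143277437 F [-0.2  0.6  0.8]
0.8 (np.float64(-4.0), np.float64(197.0)) [ 0.009  0.01  -0.001]
0.6 (np.float64(-21.0), np.float64(180.0)) [ 0.026  0.027 -0.001]
0.4 (np.float64(-34.0), np.float64(160.0)) [ 0.039  0.047 -0.001]
0.3 (np.float64(-39.0), np.float64(149.0)) [ 0.044  0.058 -0.001]
0.2 (np.float64(-43.0), np.float64(138.0)) [ 0.048  0.07  -0.001]
0.1 (np.float64(-46.0), np.float64(126.0)) [ 0.05   0.081 -0.001]
0 (np.float64(-47.0), np.float64(114.0)) [ 0.052  0.093 -0.001]
```

View pics/ws5.png

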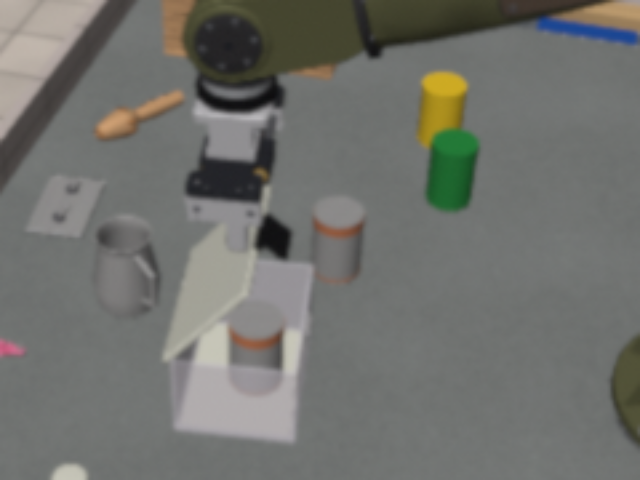

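The lid is following the finger at about 0.9 rad. I'll carry on down to just above the catch.

Call:
play_rows([
  [[0.009,0.01,0],0,1],
  [[0.018,0.018,0],0,1],
  [[0.026,0.027,0],0,1],
  [[0.033,0.037,0],0,1],
  [[0.04,0.047,0],0,1],
  [[0.046,0.056,0],0,1],
  [[0.052,0.064,0],0,1],
  [[0.057,0.071,0],0,1],
  [[0.06,0.076,0],0,1],
  [[0.06,0.076,0],0,1],
])

```text
clock: 13.95
eef_pos: [463.0, 121.7, 130.9]
eef_rot: [-1.575, -0.001, -3.006]
wrist_force: [0.2, -0.1, 0.7]
finger_gap: 0.6
```

Call:
play_rows([
  [[0,0.003,0],0,1],
  [[0,0.006,0],0,1],
  [[0,0.009,0],0,1],
  [[0,0.012,0],0,1],
  [[0,0.014,0],0,1],
  [[0,0.014,0],0,1],
])

```text
clock: 14.55
eef_pos: [463.0, 121.7, 116.6]
eef_rot: [-1.575, -0.002, -3.006]
wrist_force: [0.6, 0.4, -0.5]
finger_gap: 0.2
```

Call:
play_rows([
  [[0,0.001,0],0,1],
  [[0,0.002,0],0,1],
  [[0,0.003,0],0,1],
  [[0,0.003,0],0,1],
  [[0,0.003,0],0,1],
])

```text
clock: 15.05
eef_pos: [463.1, 121.8, 114.1]
eef_rot: [-1.575, -0.001, -3.006]
wrist_force: [-3.6, -0.9, 7.1]
finger_gap: 0.4
```

Call:
play_rows([
  [[0,0.001,0],0,1],
  [[0,0.001,0],0,1],
  [[0,0.002,0],0,1],
  [[0,0.002,0],0,1],
  [[0,0.002,0],0,1],
])

```text
clock: 15.55
eef_pos: [463.2, 121.8, 113.7]
eef_rot: [-1.575, -0.0, -3.006]
wrist_force: [-10.4, -2.5, 22.6]
finger_gap: 0.2
```

It reached a firm stop at z 113.7, where 114 is expected for a shut lid, with 22 N on the tool. I'll retract and check.

Call:
play_rows([
  [[0,-0.005,0],0,1],
  [[0,-0.03,0],0,1],
  [[0,-0.07,0],0,1],
  [[0,-0.11,0],0,1],
  [[0.05,-0.14,0.03],0,1],
  [[0.08,-0.14,0.07],0,1],
  [[0.08,-0.14,0.11],0,1],
  [[0.08,-0.14,0.15],0,1],
  [[0.08,-0.14,0.15],0,1],
  [[0.08,-0.14,0.15],0,1],
])

```text
clock: 16.55
eef_pos: [404.4, -38.6, 253.1]
eef_rot: [-1.575, -0.0, -3.008]
wrist_force: [-0.6, 0.7, -0.7]
finger_gap: 0.9
```

Run:
```python
from h import *
s=manip.read_state(); print(s['eef_pos'],s['wrist_force'])
a=snap('side','s6'); b=snap('top','t6')
x=np.array([np.cos(.137),np.sin(.137)]);Y=np.array([-x[1],x[0]]);o=np.array([520,110])
for z in (114,118,128): print(z,[proj('side',[[*(o-81*x+j*88*Y),z]])[0].round(1).tolist() for j in(1,-1)])
a=cv2.resize(a[130:310,190:400],(466,400),interpolation=cv2.INTER_CUBIC);b=cv2.resize(b[130:290,190:330],(334,400)); cv2.imwrite('pics/ws6.png',np.hstack([a,b]))
```

```text
[404.36683899 -38.58485518 253.0962543 ] [-0.55558074  0.68937611 -0.68824595]
114 [[296.4, 249.1], [302.8, 206.4]]
118 [[296.5, 248.1], [302.8, 205.4]]
128 [[296.6, 245.4], [303.0, 202.8]]
```

View pics/ws6.png

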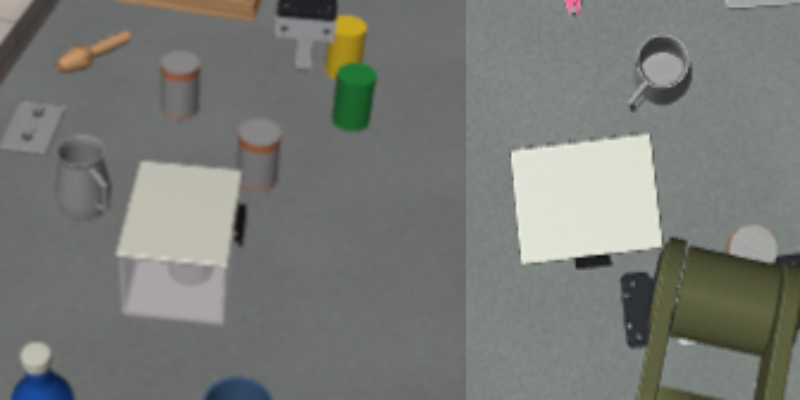

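The side view shows the lid's front corners at about (292,248) and (299,207). Those rows fit the shut height of 114 mm (249, 206) rather than the catch height of 128 mm (245, 203). Both light tins stand upright, the jug is where it was, and the gripper is clear.

```bash
python3 -c "
from cell import manip; print(manip.sign_off())"
```

```text
the job is handed in; nothing more can be done
None
```

The heavy tin is standing upright in the bin with the lid shut past its catch. I handed the job in at about 17 s of the 72 s allowed; sign-off gave no verdict.

- **Finding the heavy tin:** I lifted the right-hand near tin (at x 466, y -314 mm) first. It weighed about 5.5–6 N, or roughly 0.57 kg, so it was clearly the heavy one. I left the other two where they stood.
- **Placing it:** I lowered it in small steps until the force showed it on the bin floor, then opened the fingers. Pictures showed it upright and centred.
- **Closing the lid:** I swung the lid over from behind and pressed it to a firm stop. The fingertip was at 113.7 mm (114 expected when shut) with about 23 N on the tool.
- **Last checks:**
  - The lid corner rows in the side picture match the shut height, not the catch height.
  - The light tins are upright and the jug is in place. The softener and mug were only partly in the last picture, but the arm never went near them.
  - The gripper is clear, with wrist force near zero.
- **One disagreement:** the lid's front corners appeared about 4 pixels (roughly 10 mm) from where I predicted along the bin's x. My bin position may be that far off in x, but the tin still fits inside.

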